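# Walk the star die block round to the fence

### The job

The heavy aluminium die block lies askew in front of the bench fence: walk it round by pushing at its corners, one after the other, until one of its two long sides faces the fence, and then push it so that this side lies flat against the fence, between the fence's two black knobs. Only push it with the fingers, never lift or tip it; do not let it touch the fence while it is still plainly askew, and leave the star bundle, the mug and the tin where they stand.

Things in the scene. Friction and masses are not known exactly. Their poses are not given: they have to be found in the camera images.
- die_block: Plain aluminium die block, a flat rectangular slab 96 mm (its x) by 130 mm (its y) by 28 mm high, about 0.7 to 1.0 kg, with a shallow dark star on the top (1 mm, decoration only). It slides on the table (friction coefficient about 0.5 to 0.7). Origin at the centre of its underside, z up. Its two long sides are the faces at x = -48 mm and x = +48 mm; they are alike and either may go against the fence.
- fence: Straight fence fixed to the table, a bar 360 mm long (its y), 30 mm thick (its x, from 0 to +30 mm) and 35 mm high, steel-faced light wood, with a black clamp knob (28 mm diameter, reaching 60 mm above the table) on its top at y = -155 mm and y = +155 mm. Origin at the middle of the foot of its working face, the steel face that looks to its -x, towards the robot and the block.
- star_bundle: Bystander: bundle of six-pointed card stars, 90 mm across, 40 mm high, to one side of the block. Origin at the centre of its underside.
- mug: Bystander: white mug, 76 mm in diameter with a handle, 85 mm high, to the other side of the block (mug and star bundle may change places). Origin at the centre of its underside.
- tin: Bystander: closed steel tin, 60 mm in diameter, 60 mm high, on the left, nearer the robot than the block. Origin at the centre of its underside.
Mind the look-alikes: they are no part of the job. What is meant by the die_block is not green, purple or turquoise, and is the smaller of those in its own colour.

How it is judged:
By the outcome, as a careful person would: the job done as asked, in the order asked, and still so for the second after the job is handed in, with the robot touching nothing.
It also fails if it takes over 54 s, if anything falls off the work surface, if the arm or the gripper's body presses on something with over 40 N, if the wrist force passes 120 N, or if a joint passes its speed limit or range.

### The arm

A 6-joint arm with a two-finger parallel gripper is mounted at the origin on the work surface. World frame = base frame: x ahead of the robot, y to its left, z up, the work surface at z = 0. Lengths are in m, angles in degrees, forces in N, time in s.
With the tool pointing down it reaches from about 0.3 to 0.75 m from the base axis. Payload 8.5 kg.
Tool frame: the origin (TCP) lies on the centre line of the jaws, within the pads' length; the fingertips stand 11 mm ahead of it and the grasp point (between the pads) lies 8 mm behind it; x points along the fingers, y is the direction in which the jaws open and shut, and the axes are right-handed (so a half turn about x gives the same grasp; the last joint's range is limited). The gripper opens to 85 mm and grips with 20 to 120 N. Pads are 22 mm wide; open, the fingers measure 114 mm over their backs; the gripper's body (76 mm by 85 mm) begins 54 mm behind the grasp point. The pads swing forward as they close: fully open they stand 13 mm farther back than shut.
Start: joints at [54.7, 21.807, 74.336, -0, 83.858, -12.336], TCP at [0.215, 0.506, 0.208] pointing down, gripper open.
Joint ranges: [-178.18, 178.18], [-50.72, 133.34], [12.68, 142.11], [-81.47, 261.47], [9.98, 163.14], [-165.26, 165.26]. Speed limits (degrees/s): [136.94, 136.94, 180, 180, 180, 180].

### API

Orientations are given as a 3x3 rotation matrix whose columns are the frame's x, y, z axes.
In Python, from rig import env gives the robot as it stands.
- The arm moves only by the tool carry_out, never from a script. Its argument "motion" is a list that holds one entry, the list of rows, each a list of 7 numbers: the shift along the tool's x, y, z in cm, then the turn, a rotation vector about the tool's x, y, z in rad, then the finger opening in cm, from 0 to 8.54. A call has 1 to 5 rows; each row is the pose to reach, as a shift and turn from the pose commanded when the call began, along the tool's axes at that moment; what a row does not reach only later rows make up. A row lasts 1/12 s, in which the tool goes at most 41.7 mm and 7.16 degrees, less where a joint would pass 70% of its speed; a pose out of reach is approached as far as the arm can. A call with a gripper value outside its range is refused whole. The fingers move at their own pace and stop on an object; "grip_force" is the grip in N (left out, the last holds). Time passes only in rows, so rows that repeat a pose let the fingers close. It gives the time, the measured TCP pose, the force and the opening at its end, in the units of the state.
- env.observe(): the state, without advancing time (a new reading comes with each control period).
- env.get_image(name): name is "scene" or "top"; returns a dict with "image" (480x640x3 uint8, red, green, blue), "fov_y" (degrees; the focal length in pixels is half the picture's height over the tangent of half this angle, whatever the lens; pixels are square), "cx", "cy" (the principal point, pixels), "R" (3x3) and "t" (3): a world point X has camera coordinates R X + t. Camera axes: x right, y down, z forward; pixel columns grow to the right and rows downward; lengths in m; the calibration is good to about 2 mm. A picture is of the moment at which its call begins. There is no depth.
- env.close_job(): hands the job in, once; it reports no verdict.
The state is a dict: "time_s": time; "q": joint angles; "qvel": joint speeds; "joint_efforts": joint torques, N m; "position": TCP position; "tool_rot": TCP orientation; "ft_force": force on the tool from outside, world axes, zero at the start; "wrist_torque": the same for the moment, N m; "grip_width": finger opening in m.
Only numpy, scipy, OpenCV 4.12 (cv2) and the standard library are available. Lean on these libraries where they do the work, as an engineer would, in place of code of your own. Each camera call takes 0.05 s, during which the arm holds its last target. There are 200 camera calls.

## Working session

There is one attempt and no reset: what is moved stays moved. The work goes in short steps, Python scripts to look and compute and a tool call to move; the robot and the scene stay as the last step left them, time stands still between calls to the robot, and variables do not carry over. Pictures are saved under pics/ and viewed, on a budget of 10 in all, crops included, one or two more only if the job needs it, and the job is handed in when it is done.

Besides the shell and the picture viewer there is one more tool, called after "Request:" as name(argument=value, ...) on one line, values as JSON. carry_out: Moves the arm, as the interface text tells. Its arguments: {"type":"object","properties":{"motion":{"type":"array","items":{"type":"array","items":{"type":"array","items":{"type":"number"}}}},"grip_force":{"type":"number"}},"required":["motion"]}

```bash
ls; mkdir -p pics
python3 - <<'E'
from rig import env
import cv2,numpy as np
s=env.observe();print({k:np.round(v,3).tolist() for k,v in s.items()})
for n in("scene","top"):
    d=env.get_image(n);cv2.imwrite(f"pics/{n}0.png",d["image"][:,:,::-1])
    print(n,d["fov_y"],d["cx"],d["cy"],np.round(d["R"],4).tolist(),np.round(d["t"],4).tolist(),[k for k in d])
E
```

```text
pics
{'time_s': 0.0, 'q': [54.702, 21.841, 74.386, 0.0, 83.858, -12.335], 'qvel': [-0.062, 0.039, 0.017, -0.01, -0.05, -0.091], 'joint_efforts': [-0.0, -44.846, -23.127, -0.0, 0.005, 0.0], 'position': [0.214, 0.506, 0.208], 'tool_rot': [[-0.001, 0.39, 0.921], [-0.001, 0.921, -0.39], [-1.0, -0.001, -0.0]], 'ft_force': [-0.033, -0.055, -0.236], 'wrist_torque': [-0.028, 0.049, -0.042], 'grip_width': 0.085}
scene 43.204311693973835 327.51825221019266 233.27930394040584 [[-0.6206, 0.7841, 0.0092], [0.6519, 0.5224, -0.5497], [-0.4358, -0.3352, -0.8353]] [0.2573, -0.3081, 1.7409] ['image', 'fov_y', 'cx', 'cy', 'R', 't']
top 56.10637302670576 315.7287483126606 233.27837983971952 [[-0.0011, -0.9994, 0.0349], [-0.9838, -0.0052, -0.1791], [0.1792, -0.0345, -0.9832]] [0.0442, 0.4815, 1.0374] ['image', 'fov_y', 'cx', 'cy', 'R', 't']
```

View pics/top0.png

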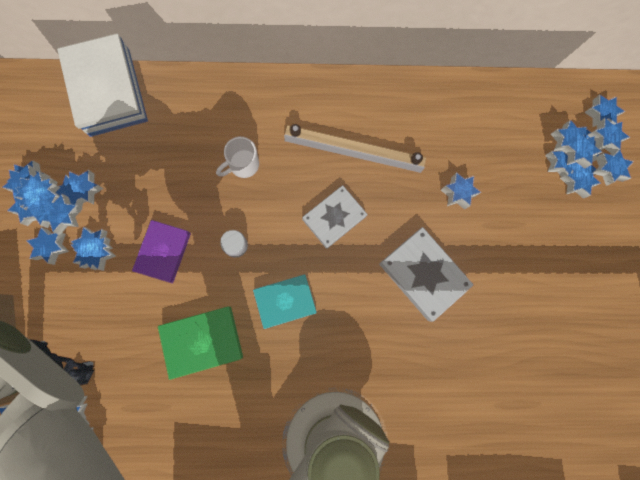

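View pics/scene0.png

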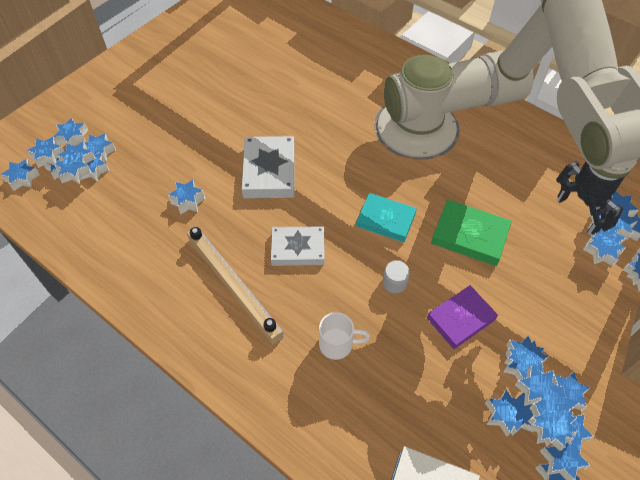

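The top view shows the die block, the smaller grey slab, at about (335,216). The fence runs from (287,133) to (423,165) with its knobs at (295,130) and (417,157). The mug is at (240,157), the single star bundle at (461,190) and the tin at (233,243). In the scene view the block is at (298,245) and the knobs at (196,233) and (270,325).

```bash
cat > h.py <<'E'
from rig import env
import cv2,numpy as np
from scipy.optimize import minimize,least_squares
def grab(n):
    d=env.get_image(n);d["f"]=240/np.tan(np.radians(d["fov_y"]/2));return d
def proj(d,X):
    c=np.atleast_2d(X)@np.array(d["R"]).T+d["t"]
    return c[:,:2]/c[:,2:]*d["f"]+[d["cx"],d["cy"]]
def tri(ds,uvs):
    f=lambda X:np.concatenate([proj(d,X)[0]-u for d,u in zip(ds,uvs)])
    r=least_squares(f,[.5,0,.03]);return r.x,r.fun
def xf(p,P):
    c,s=np.cos(p[2]),np.sin(p[2]);P=np.atleast_2d(P).astype(float)
    return np.c_[p[0]+c*P[:,0]-s*P[:,1],p[1]+s*P[:,0]+c*P[:,1],P[:,2]]
BOX=np.array([[x,y,z] for x in(-.048,.048) for y in(-.065,.065) for z in(0,.028)])
def mask(d,p,r=1.35):
    """grey (unsaturated) pixels near pose p"""
    hsv=cv2.cvtColor(d["image"],cv2.COLOR_RGB2HSV)
    m=((hsv[...,1]<60)).astype(np.uint8)
    m=cv2.morphologyEx(m,cv2.MORPH_CLOSE,np.ones((3,3)))
    n,l,st,ce=cv2.connectedComponentsWithStats(m)
    u=proj(d,[[p[0],p[1],.028]])[0];
    g=l[int(u[1])-6:int(u[1])+7,int(u[0])-6:int(u[0])+7];g=g[g>0]
    if len(g)==0:
        i=min(range(1,n),key=lambda i:np.linalg.norm(ce[i]-u)+1e3*(st[i,4]<300))
    else:i=np.bincount(g).argmax()
    c=np.vstack(cv2.findContours((l==i).astype(np.uint8),0,1)[0])
    o=np.zeros(m.shape,np.uint8);cv2.fillConvexPoly(o,cv2.convexHull(c),1);return o
def fit(ds,p0):
    ms=[mask(d,p0) for d in ds]
    def cost(p):
        c=0
        for d,m in zip(ds,ms):
            h=cv2.convexHull(proj(d,xf(p,BOX)).astype(np.float32))
            o=np.zeros((480*4,640*4),np.uint8)
            cv2.fillConvexPoly(o,np.round((h+.5)*4*16-8).astype(np.int32),255,shift=4)
            o=cv2.resize(o,(640,480),interpolation=cv2.INTER_AREA)/255.
            c+=np.abs(o-m).sum()/m.sum()
        return c
    best=None
    for da in(0,) if len(p0)>2 and p0[2] is not None else np.arange(0,np.pi,.3):
        q=[p0[0],p0[1],(p0[2] if da is 0 or da==0 and p0[2] is not None else da)]
        q[2]=q[2] or 0.
        r=minimize(cost,q,method="Nelder-Mead",options=dict(initial_simplex=np.array(q)+np.array([[0,0,0],[.012,0,0],[0,.012,0],[0,0,.15]]),xatol=1e-4,fatol=1e-4))
        if best is None or r.fun<best.fun:best=r
    return best.x,best.fun
E
python3 - <<'E'
from h import *
T,S=grab("top"),grab("scene")
def blob(d,u,r=8):
    g=cv2.cvtColor(d["image"],cv2.COLOR_RGB2GRAY)[u[1]-r:u[1]+r+1,u[0]-r:u[0]+r+1]
    w=(g<70)*1.;y,x=np.mgrid[-r:r+1,-r:r+1];return np.array(u)+[(w*x).sum()/w.sum(),(w*y).sum()/w.sum()],w.sum()
K=[]
for a,b in(((295,130),(270,325)),((417,157),(196,233))):
    (ua,na),(ub,nb)=blob(T,a),blob(S,b);X,e=tri([T,S],[ua,ub]);K.append(X);print("knob",X.round(4),e.round(2),na,nb)
print("dist",np.linalg.norm(K[0]-K[1]))
print("star",tri([T,S],[(335,215.5),(298,242.5)]))
p0=tri([T,S],[(335,215.5),(298,242.5)])[0]
for ds in([T],[S],[T,S]):
    p,c=fit(ds,[p0[0],p0[1],None]);print("block",p.round(4),np.degrees(p[2]).round(1),c)
k=(K[0]+K[1])/2; d=(K[0]-K[1])[:2];yaw=np.arctan2(-d[0],d[1]);n=np.array([np.cos(yaw),np.sin(yaw)])
fp=[*(k[:2]-.015*n),yaw];print("fence",np.round(fp,4),np.degrees(yaw))
out=[]
for D in(T,S):
    im=D["image"][:,:,::-1].copy();im=cv2.resize(im,None,fx=3,fy=3,interpolation=cv2.INTER_CUBIC)
    def dr(P,c):
        cv2.polylines(im,[np.int32((proj(D,P)+.5)*3)],True,c,1)
    for z in(0,.028):dr(xf(p,[[-.048,-.065,z],[.048,-.065,z],[.048,.065,z],[-.048,.065,z]]),(0,0,255))
    for z in(0,.035):dr(xf(fp,[[0,-.18,z],[.03,-.18,z],[.03,.18,z],[0,.18,z]]),(0,255,0))
    c=np.int32(proj(D,[[.59,-.05,0]])[0]*3);out.append(im[c[1]-250:c[1]+250,c[0]-200:c[0]+200])
cv2.imwrite("pics/o.png",np.hstack(out))
E
```

```text
knob [0.744  0.0959 0.038 ] [ 0.25 -0.13  0.24  0.07] 53.0 102.0
knob [ 0.6742 -0.2056  0.039 ] [ 0.43 -0.22  0.44  0.19] 58.0 90.0
dist 0.3094617830276612
star (array([ 0.52936045, -0.0026403 ,  0.0237266 ]), array([-0.16542681,  0.08775593, -0.18085347, -0.04842159]))
block [ 0.5294 -0.0017  0.6856] 39.3 0.028995031255008814
block [ 0.5316 -0.0021  0.7053] 40.4 0.01971266788338247
block [ 0.5302 -0.0019  0.6838] 39.2 0.0639224782102844
fence [ 0.6945 -0.0515 -0.2274] -13.02756533427255h.py:42: SyntaxWarning: "is" with 'int' literal. Did you mean "=="?
  q=[p0[0],p0[1],(p0[2] if da is 0 or da==0 and p0[2] is not None else da)]
```

View pics/o.png

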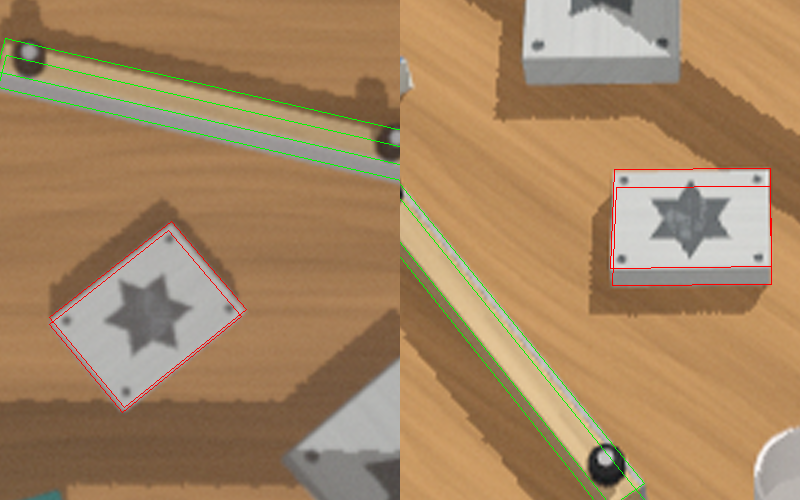

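Request:
carry_out(motion=[[[0, -4, 4, -0.09, 0, 0, 0], [0, -7, 7, -0.174, 0, 0, 0], [0, -10, 10, -0.174, 0, 0, 0], [0, -13, 13, -0.174, 0, 0, 0], [0, -14.6, 14.6, -0.174, 0, 0, 0]]], grip_force=40)

```text
time_s: 0.62
position: [0.2921, 0.3131, 0.2083]
tool_rot: [[0.0, 0.224, 0.975], [-0.0, 0.975, -0.224], [-1.0, -0.0, 0.0]]
ft_force: [0.9, 0.1, 0.3]
grip_width: 0.0254
```

```bash
sed -i 's/da is 0 or da==0/da==0/' h.py
cat >> h.py <<'E'
def to(x,y,z=None,az=-13.0):
    """tool-frame shift (cm) and turn (rad about tool x) to a world target"""
    s=env.observe();R=np.array(s["tool_rot"]);p=np.array(s["position"])
    d=R.T@(np.array([x,y,p[2] if z is None else z])-p)*100
    a=np.degrees(np.arctan2(R[1,2],R[0,2]))
    print("t",round(s["time_s"],2),"pos",p.round(4),"az",a.round(2),"F",np.round(s["ft_force"],1),"w",round(s["grip_width"],3),"| shift cm",d.round(2),"turn",np.radians(a-az).round(4),"tilt",R[:,0].round(3))
E
python3 -c "
from h import *
to(.432,-.018,.208)"
```

```text
t 0.62 pos [0.2921 0.3131 0.2083] az -12.96 F [0.9 0.1 0.3] w 0.025 | shift cm [  0.04 -29.13  21.06] turn 0.0007 tilt [ 0. -0. -1.]
```

Request:
carry_out(motion=[[[0, -3.2, 2.3, 0, 0, 0, 0], [0, -6.5, 4.7, 0, 0, 0, 0], [0, -9.8, 7.0, 0, 0, 0, 0], [0, -13, 9.4, 0, 0, 0, 0], [0, -16, 11.6, 0, 0, 0, 0]]])

```text
time_s: 1.03
position: [0.3694, 0.131, 0.2086]
tool_rot: [[0.0, 0.225, 0.974], [-0.0, 0.974, -0.225], [-1.0, 0.0, 0.0]]
ft_force: [0.6, 0.1, -0.4]
grip_width: -0.0002
```

Request:
carry_out(motion=[[[0, -3.2, 2.3, 0, 0, 0, 0], [0, -6.5, 4.7, 0, 0, 0, 0], [0, -9.6, 7.0, 0, 0, 0, 0], [2.5, -12, 8.6, 0, 0, 0, 0], [5, -13.2, 9.5, 0, 0, 0, 0]]])

```text
time_s: 1.45
position: [0.4336, -0.0203, 0.1584]
tool_rot: [[0.003, 0.228, 0.974], [-0.002, 0.974, -0.228], [-1.0, -0.001, 0.004]]
ft_force: [-0.1, 0.6, -0.4]
grip_width: 0.0001
```

Request:
carry_out(motion=[[[4, 0, 0, 0, 0, 0, 0], [8, 0, 0, 0, 0, 0, 0], [11, 0, 0, 0, 0, 0, 0], [12.6, 0, 0, 0, 0, 0, 0], [13.2, 0, 0, 0, 0, 0, 0]]])

```text
time_s: 1.87
position: [0.4307, -0.0166, 0.0242]
tool_rot: [[-0.004, 0.225, 0.974], [0.001, 0.974, -0.225], [-1.0, 0.0, -0.005]]
ft_force: [-0.1, -0.2, 0.0]
grip_width: 0.0001
```

```bash
python3 -c "
from h import *
to(.4474,-.005,.026)
d=grab('scene');im=d['image'][:,:,::-1];cv2.imwrite('pics/a.png',cv2.resize(im[130:330,180:440],None,fx=3,fy=3,interpolation=cv2.INTER_CUBIC))"
```

```text
t 1.87 pos [ 0.4307 -0.0166  0.0242] az -13.01 F [-0.1 -0.2  0. ] w 0.0 | shift cm [-0.19  1.51  1.37] turn -0.0001 tilt [-0.004  0.001 -1.   ]
```

View pics/a.png

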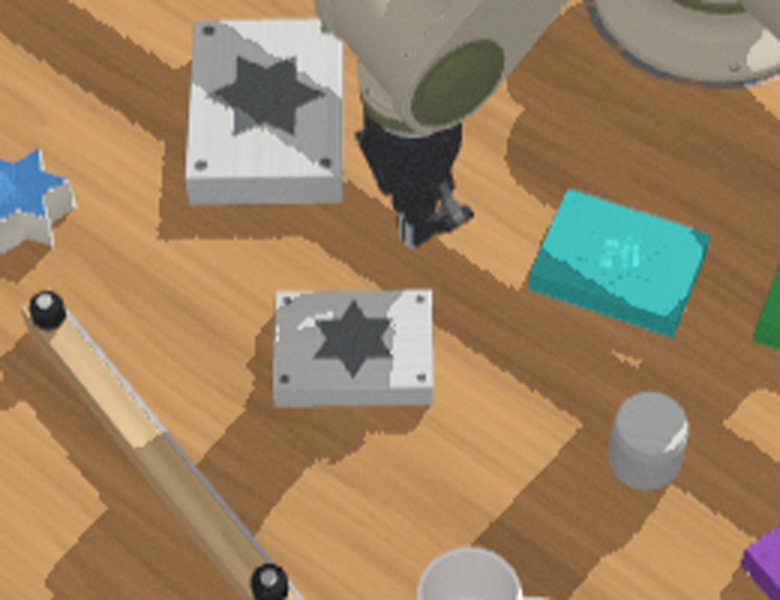

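The scene crop shows the shut fingers low on the robot side of the block: tips at about (410,240), block centre at (353,348). Nothing is touching yet, so I push at the rear-left corner.

Request:
carry_out(motion=[[[0, 0.7, 0.7, 0, 0, 0, 0], [0, 1.3, 1.2, 0, 0, 0, 0], [0, 1.7, 1.5, 0, 0, 0, 0], [0, 2.2, 2.0, 0, 0, 0, 0], [0, 2.8, 2.6, 0, 0, 0, 0]]])

```text
time_s: 2.33
position: [0.4645, 0.005, 0.0271]
tool_rot: [[0.001, 0.225, 0.974], [-0.0, 0.974, -0.225], [-1.0, -0.0, 0.001]]
ft_force: [0.4, 0.2, -1.0]
grip_width: -0.0001
```

```bash
cat > look.py <<'E'
from h import *
import sys
FP=[.6945,-.0515,-.2274]
p0=[float(a) for a in sys.argv[1:4]];p0[2]=np.radians(p0[2])
to(.5,0)
for n in sys.argv[4:] or["top","scene"]:
    D=grab(n);p,c=fit([D],p0)
    d=p[:2]-FP[:2];cf,sf=np.cos(FP[2]),np.sin(FP[2])
    print(n,"block",p.round(4),"yaw",np.degrees(p[2]).round(1),"cost",round(c,3),"fence frame n,t,yaw",np.round([d@[cf,sf],d@[-sf,cf]],4),np.degrees(p[2]-FP[2]).round(1))
E
python3 look.py .53 0 39
```

```text
t 2.33 pos [0.4645 0.005  0.0271] az -12.98 F [ 0.4  0.2 -1. ] w -0.0 | shift cm [0.   0.31 3.57] turn 0.0004 tilt [ 0.001 -0.    -1.   ]
top block [ 0.1341  0.328  -1.0225] yaw -58.6 cost 0.955 fence frame n,t,yaw [-0.6315  0.2434] -45.6
scene block [0.4933 0.014  1.1097] yaw 63.6 cost 0.963 fence frame n,t,yaw [-0.2108  0.0184] 76.6
```

```bash
python3 -c "
from h import *
p=np.array(env.observe()['position']);o=[]
for n in('scene','top'):
    d=grab(n);c=np.int32(proj(d,[[.5,0,0]])[0]);im=cv2.resize(d['image'][c[1]-60:c[1]+60,c[0]-60:c[0]+60,::-1],None,fx=3.3,fy=3.3,interpolation=cv2.INTER_CUBIC)
    for z,col in((0,(0,0,255)),(-.011,(0,255,0)),(-p[2],(255,0,0))):
        u=(proj(d,p+[0,0,z])[0]-c+60.5)*3.3;cv2.circle(im,tuple(np.int32(u)),3,col,-1)
    o.append(im)
cv2.imwrite('pics/b.png',np.hstack(o))"
```

```text
(no output)
```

View pics/b.png

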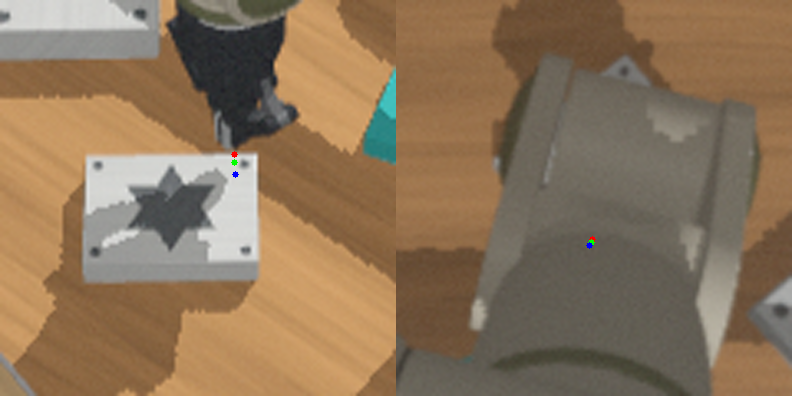

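```bash
sed -i 's/m=((hsv\[...,1\]<60)).astype/m=((hsv[...,1]<60)\&((hsv[...,2]>115))).astype/' h.py
# keep star hole: hull fills it
sed -i 's/  m=cv2.morphologyEx(m,cv2.MORPH_CLOSE,np.ones((3,3)))/  m=cv2.morphologyEx(m,cv2.MORPH_OPEN,np.ones((3,3)))/' h.py
python3 look.py .53 0 39 scene
```

```text
t 2.53 pos [0.4637 0.0047 0.0265] az -12.96 F [0.5 0.5 0.3] w 0.0 | shift cm [0.   0.36 3.64] turn 0.0007 tilt [ 0. -0. -1.]
scene block [ 0.5316 -0.0021  0.7058] yaw 40.4 cost 0.019 fence frame n,t,yaw [-0.1699  0.0114] 53.5
```

Request:
carry_out(motion=[[[0, -0.6, -0.6, 0, 0, 0, 0], [0, -1.2, -1.2, 0, 0, 0, 0], [0.5, -1.2, -1.2, 0, 0, 0, 0], [1.0, -1.2, -1.2, 0, 0, 0, 0], [1.0, -1.2, -1.2, 0, 0, 0, 0]]])

```text
time_s: 3.0
position: [0.4487, -0.0046, 0.0156]
tool_rot: [[-0.001, 0.226, 0.974], [0.0, 0.974, -0.226], [-1.0, 0.0, -0.001]]
ft_force: [0.3, -0.4, 0.6]
grip_width: 0.0
```

```bash
python3 -c "
from h import *
to(.4637,.0047)
p=np.array(env.observe()['position']);o=[]
d=grab('scene');c=np.int32(proj(d,p)[0]);im=cv2.resize(d['image'][c[1]-50:c[1]+30,c[0]-50:c[0]+50,::-1],None,fx=7,fy=7,interpolation=cv2.INTER_CUBIC)
for z,col in((0,(0,0,255)),(-.011,(0,255,0)),(-p[2],(255,0,0))):
    u=(proj(d,p+[0,0,z])[0]-c+50.5)*7;cv2.circle(im,tuple(np.int32(u)),2,col,-1)
cv2.imwrite('pics/c.png',im)"
```

```text
t 3.0 pos [ 0.4487 -0.0046  0.0156] az -13.04 F [ 0.3 -0.4  0.6] w 0.0 | shift cm [-0.    1.25  1.25] turn -0.0007 tilt [-0.001  0.    -1.   ]
```

View pics/c.png

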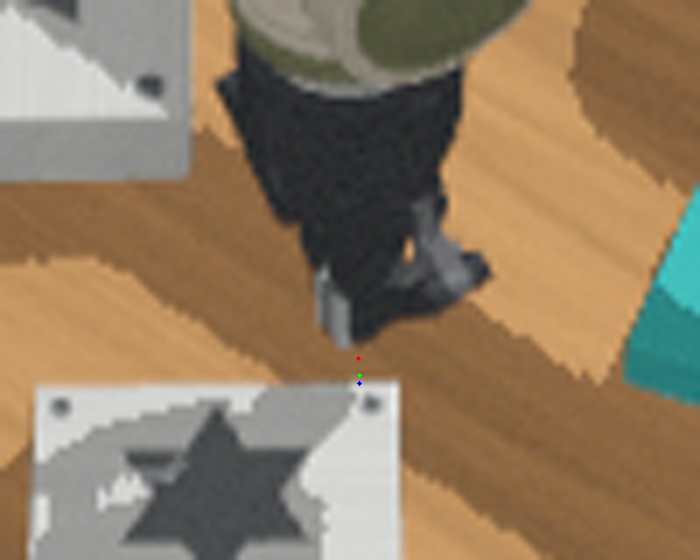

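The crop shows the fingertips' lower end at about (350,347), some 4 px short of where I assumed. The fingers are slimmer than I modelled, so contact will come about 1 cm later. I push on and watch the force.

Request:
carry_out(motion=[[[0, 0.7, 0.7, 0, 0, 0, 0], [0, 1.3, 1.3, 0, 0, 0, 0], [0, 1.7, 1.7, 0, 0, 0, 0], [0, 2.1, 2.1, 0, 0, 0, 0], [0, 2.5, 2.5, 0, 0, 0, 0]]])

```text
time_s: 3.47
position: [0.4799, 0.0148, 0.0164]
tool_rot: [[0.0, 0.224, 0.975], [-0.0, 0.975, -0.224], [-1.0, -0.0, 0.0]]
ft_force: [0.1, 0.6, -0.5]
grip_width: 0.0002
```

```bash
python3 look.py .53 0 39 scene
```

```text
t 3.47 pos [0.4799 0.0148 0.0164] az -12.96 F [ 0.1  0.6 -0.5] w 0.0 | shift cm [ 0.   -0.99  2.29] turn 0.0007 tilt [ 0. -0. -1.]
scene block [ 0.5322 -0.001   0.692 ] yaw 39.6 cost 0.036 fence frame n,t,yaw [-0.1696  0.0126] 52.7
```

```bash
python3 -c "
from h import *
to(.4637,.0047)
p=np.array(env.observe()['position']);o=[]
d=grab('scene');c=np.int32(proj(d,p)[0]);im=cv2.resize(d['image'][c[1]-45:c[1]+45,c[0]-60:c[0]+60,::-1],None,fx=6,fy=6,interpolation=cv2.INTER_CUBIC)
for z,col in((0,(0,0,255)),(-.011,(0,255,0)),(-p[2],(255,0,0))):
    u=(proj(d,p+[0,0,z])[0]-c+[60.5,45.5])*6;cv2.circle(im,tuple(np.int32(u)),2,col,-1)
for q in([.5316,-.0021,.7058],):
  for z in(0,.028):
    cv2.polylines(im,[np.int32((proj(d,xf(q,[[-.048,-.065,z],[.048,-.065,z],[.048,.065,z],[-.048,.065,z]]))-c+[60.5,45.5])*6)],True,(0,0,255),1)
cv2.imwrite('pics/d.png',im)"
```

```text
t 3.52 pos [0.4806 0.015  0.0165] az -12.96 F [ 0.9 -0.5  0.3] w -0.0 | shift cm [-0.   -1.38 -1.42] turn 0.0008 tilt [ 0.001 -0.    -1.   ]
```

View pics/d.png

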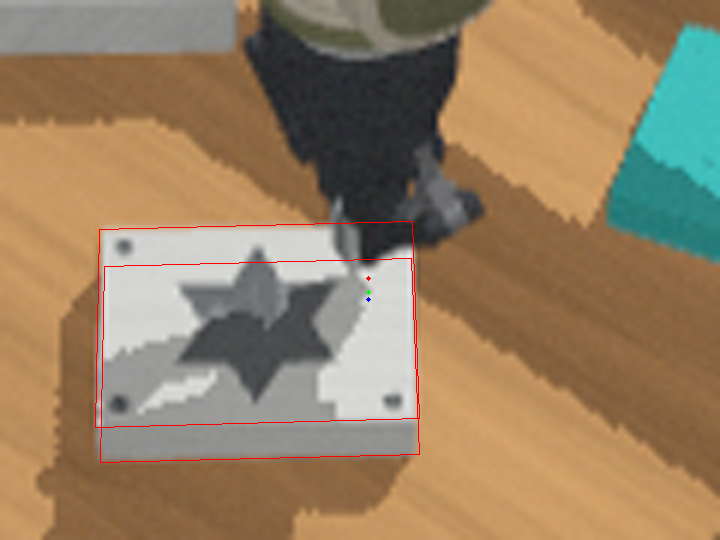

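The fingers (tip about (355,265)) now hang over the block's top edge and it has not moved. The tips therefore stand roughly 1 cm or more higher than the text implies. I back off and lower carefully, watching the force.

Request:
carry_out(motion=[[[0, -0.9, -0.9, 0, 0, 0, 0], [0, -1.8, -1.8, 0, 0, 0, 0], [0, -2.7, -2.7, 0, 0, 0, 0], [0.3, -3, -3, 0, 0, 0, 0], [0.6, -3, -3, 0, 0, 0, 0]]])

```text
time_s: 3.98
position: [0.4427, -0.0085, 0.0103]
tool_rot: [[-0.0, 0.226, 0.974], [0.0, 0.974, -0.226], [-1.0, -0.0, -0.0]]
ft_force: [0.4, 0.5, -0.2]
grip_width: -0.0001
```

Request:
carry_out(motion=[[[0.2, 0, 0, 0, 0, 0, 0], [0.4, 0, 0, 0, 0, 0, 0], [0.6, 0, 0, 0, 0, 0, 0], [0.6, 0, 0, 0, 0, 0, 0]]])

```text
time_s: 4.32
position: [0.4433, -0.008, 0.004]
tool_rot: [[-0.001, 0.224, 0.974], [0.0, 0.974, -0.224], [-1.0, 0.0, -0.001]]
ft_force: [0.6, -0.6, 1.1]
grip_width: -0.0
```

Request:
carry_out(motion=[[[0.2, 0, 0, 0, 0, 0, 0], [0.4, 0, 0, 0, 0, 0, 0], [0.6, 0, 0, 0, 0, 0, 0], [0.6, 0, 0, 0, 0, 0, 0]]])

```text
time_s: 4.65
position: [0.4431, -0.0082, -0.0019]
tool_rot: [[-0.001, 0.225, 0.974], [0.0, 0.974, -0.225], [-1.0, 0.0, -0.001]]
ft_force: [-0.1, 0.4, 0.3]
grip_width: -0.0
```

```bash
python3 -c "
from h import *
to(.4637,.0047)
p=np.array(env.observe()['position']);o=[]
d=grab('scene');c=np.int32(proj(d,p)[0]);im=cv2.resize(d['image'][c[1]-55:c[1]+35,c[0]-60:c[0]+60,::-1],None,fx=6,fy=6,interpolation=cv2.INTER_CUBIC)
for z,col in((0,(0,0,255)),(.013,(0,255,0))):
    u=(proj(d,p+[0,0,z])[0]-c+[60.5,55.5])*6;cv2.circle(im,tuple(np.int32(u)),2,col,-1)
cv2.imwrite('pics/e.png',im)"
```

```text
t 4.65 pos [ 0.4431 -0.0082 -0.0019] az -12.99 F [-0.1  0.4  0.3] w -0.0 | shift cm [-0.    1.72  1.72] turn 0.0001 tilt [-0.001  0.    -1.   ]
```

View pics/e.png

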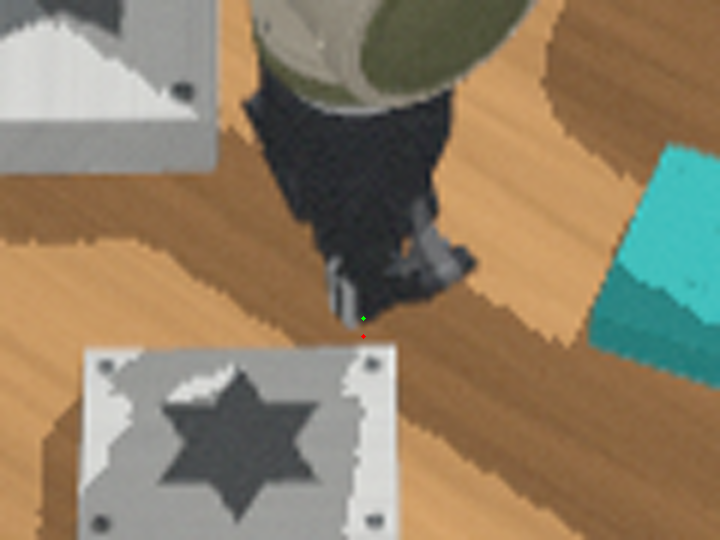

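The tip now shows at (352,327), just beside the point for z≈11 mm, clear of the block and below its top. So this height (TCP z≈-0.002) is right for pushing.

Request:
carry_out(motion=[[[0, 0.5, 0.5, 0, 0, 0, 0], [0, 1.0, 1.0, 0, 0, 0, 0], [0, 1.5, 1.5, 0, 0, 0, 0], [0, 2.0, 2.0, 0, 0, 0, 0], [0, 2.4, 2.5, 0, 0, 0, 0]]])

```text
time_s: 5.12
position: [0.4725, 0.0104, -0.0017]
tool_rot: [[-0.003, 0.224, 0.975], [0.0, 0.975, -0.224], [-1.0, -0.0, -0.003]]
ft_force: [-5.1, 0.3, 3.8]
grip_width: -0.0
```

```bash
python3 look.py .545 0.01 30 scene
```

```text
t 5.12 pos [ 0.4725  0.0104 -0.0017] az -12.96 F [-5.1  0.3  3.8] w -0.0 | shift cm [-0.01 -0.39  2.92] turn 0.0007 tilt [-0.003  0.    -1.   ]
scene block [ 0.4851 -0.0382  0.817 ] yaw 46.8 cost 98.215 fence frame n,t,yaw [-0.207  -0.0343] 59.8
```

```bash
sed -i 's/\[int(u\[1\])-6:int(u\[1\])+7,int(u\[0\])-6:int(u\[0\])+7\]/[int(u[1])-22:int(u[1])+23,int(u[0])-22:int(u[0])+23]/' h.py; python3 look.py .54 0.0 35 scene
```

```text
t 5.17 pos [ 0.4738  0.0105 -0.0016] az -12.95 F [-3.6  1.3  2.1] w 0.0 | shift cm [-0.   -0.44  2.79] turn 0.0009 tilt [-0.001  0.    -1.   ]
scene block [0.5509 0.0016 0.5407] yaw 31.0 cost 0.023 fence frame n,t,yaw [-0.1519  0.0194] 44.0
```

Request:
carry_out(motion=[[[0, 0.4, 0.45, 0, 0, 0, 0], [0, 0.8, 0.93, 0, 0, 0, 0], [0, 1.15, 1.42, 0, 0, 0, 0], [0, 1.5, 1.93, 0, 0, 0, 0], [0, 1.8, 2.45, 0, 0, 0, 0]]])

```text
time_s: 5.63
position: [0.5003, 0.0221, -0.0017]
tool_rot: [[-0.002, 0.225, 0.974], [0.0, 0.974, -0.225], [-1.0, -0.0, -0.002]]
ft_force: [-4.6, -0.4, 1.0]
grip_width: 0.0001
```

```bash
python3 look.py .56 0.005 20 scene
```

```text
t 5.63 pos [ 0.5003  0.0221 -0.0017] az -12.98 F [-4.6 -0.4  1. ] w 0.0 | shift cm [-0.   -2.15  0.47] turn 0.0003 tilt [-0.002  0.    -1.   ]
scene block [0.574  0.002  0.3582] yaw 20.5 cost 0.025 fence frame n,t,yaw [-0.1295  0.025 ] 33.6
```

Request:
carry_out(motion=[[[-0.5, -0.6, -0.8, 0, 0, 0, 0], [-4, -0.8, -1, 0, 0, 0, 0], [-7.5, -0.4, 0.5, 0, 0, 0, 0], [-8, -0.4, 4.5, 0, 0, 0, 0], [-8, -0.4, 8.5, 0, 0, 0, 0]]])

```text
time_s: 6.1
position: [0.5845, -0.002, 0.0824]
tool_rot: [[0.007, 0.225, 0.974], [-0.001, 0.974, -0.224], [-1.0, 0.0, 0.007]]
ft_force: [0.1, -0.3, 0.5]
grip_width: 0.0
```

Request:
carry_out(motion=[[[0, 0, 4, 0, 0, 0, 0], [0, 0, 8, 0, 0, 0, 0], [2.5, 0, 8, 0, 0, 0, 0], [5.5, 0, 8, 0, 0, 0, 0], [5.5, 0, 8, 0, 0, 0, 0]]])

```text
time_s: 6.52
position: [0.6578, -0.0196, 0.0181]
tool_rot: [[-0.009, 0.225, 0.974], [0.002, 0.974, -0.225], [-1.0, -0.0, -0.009]]
ft_force: [-1.0, 0.3, -1.0]
grip_width: -0.0
```

```bash
python3 look.py .574 0.002 20 scene;python3 -c "
from h import *
to(.66,-.019,-.0017)
d=grab('scene');p=np.array(env.observe()['position']);c=np.int32(proj(d,p)[0]);im=cv2.resize(d['image'][c[1]-75:c[1]+45,c[0]-80:c[0]+80,::-1],None,fx=5,fy=5,interpolation=cv2.INTER_CUBIC);cv2.imwrite('pics/f.png',im)"
```

```text
t 6.52 pos [ 0.6578 -0.0196  0.0181] az -13.03 F [-1.   0.3 -1. ] w -0.0 | shift cm [  0.14  -1.65 -15.81] turn -0.0005 tilt [-0.009  0.002 -1.   ]
scene block [0.5746 0.0026 0.3448] yaw 19.8 cost 0.115 fence frame n,t,yaw [-0.1291  0.0257] 32.8
t 6.57 pos [ 0.6587 -0.0196  0.0211] az -13.02 F [ 0.6 -0.2  0.8] w 0.0 | shift cm [2.28 0.09 0.12] turn -0.0003 tilt [-0.006  0.001 -1.   ]
```

View pics/f.png

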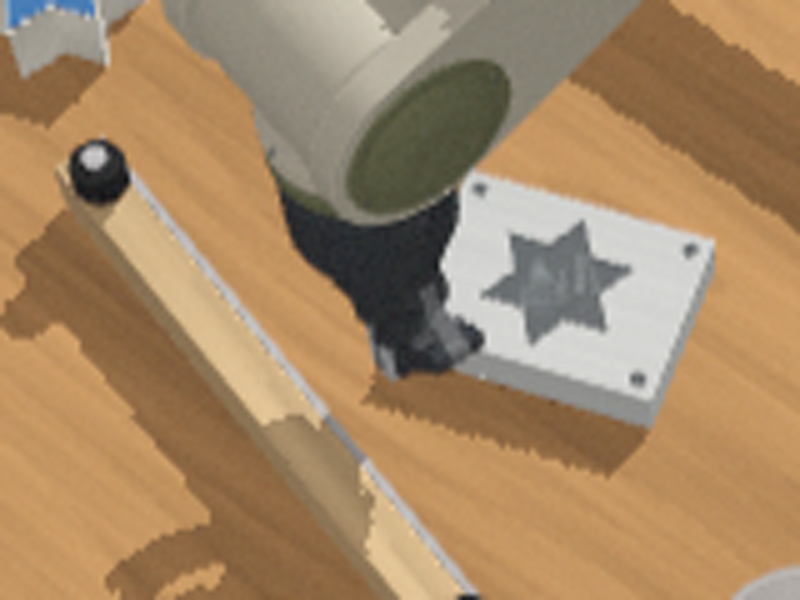

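The fingers are between block and fence near the front-right corner (tip at (395,375), block corner hidden near (440,365), fence face clear). I lower, then push that corner back.

Request:
carry_out(motion=[[[1.2, 0, 0, 0, 0, 0, 0], [2.2, 0, 0, 0, 0, 0, 0], [2.2, -0.3, -0.5, 0, 0, 0, 0], [2.2, -0.6, -1.0, 0, 0, 0, 0], [2.2, -0.9, -1.5, 0, 0, 0, 0]]])

```text
time_s: 7.03
position: [0.644, -0.0251, 0.002]
tool_rot: [[0.001, 0.225, 0.974], [-0.0, 0.974, -0.225], [-1.0, 0.0, 0.001]]
ft_force: [3.0, -0.9, -1.1]
grip_width: 0.0003
```

Request:
carry_out(motion=[[[0, -0.3, -0.5, 0, 0, 0, 0], [0, -0.55, -1.0, 0, 0, 0, 0], [0, -0.8, -1.5, 0, 0, 0, 0], [0, -1.0, -2.0, 0, 0, 0, 0], [0, -1.2, -2.5, 0, 0, 0, 0]]])

```text
time_s: 7.45
position: [0.617, -0.0313, 0.0018]
tool_rot: [[0.001, 0.225, 0.974], [-0.0, 0.974, -0.225], [-1.0, -0.0, 0.001]]
ft_force: [3.9, -1.4, 1.1]
grip_width: 0.0004
```

```bash
python3 look.py .565 0.002 10 scene
```

```text
t 7.45 pos [ 0.617  -0.0313  0.0018] az -13.0 F [ 3.9 -1.4  1.1] w 0.0 | shift cm [ -0.02   0.42 -12.1 ] turn -0.0001 tilt [ 0.001 -0.    -1.   ]
scene block [0.5532 0.0063 0.1334] yaw 7.6 cost 0.131 fence frame n,t,yaw [-0.1507  0.0245] 20.7
```

Request:
carry_out(motion=[[[0, -0.15, -0.5, 0, 0, 0, 0], [0, -0.28, -1.0, 0, 0, 0, 0], [0, -0.4, -1.5, 0, 0, 0, 0], [0, -0.5, -2.0, 0, 0, 0, 0], [0, -0.6, -2.5, 0, 0, 0, 0]]])

```text
time_s: 7.92
position: [0.5911, -0.0313, 0.0016]
tool_rot: [[0.001, 0.225, 0.974], [-0.0, 0.974, -0.225], [-1.0, -0.0, 0.001]]
ft_force: [4.2, -2.0, 1.4]
grip_width: 0.0004
```

```bash
python3 look.py .54 0.01 0 scene
```

```text
t 7.92 pos [ 0.5911 -0.0313  0.0016] az -12.99 F [ 4.2 -2.   1.4] w 0.0 | shift cm [-0.01  1.   -9.58] turn 0.0001 tilt [ 0.001 -0.    -1.   ]
scene block [ 0.5357  0.0145 -0.0357] yaw -2.0 cost 0.101 fence frame n,t,yaw [-0.1696  0.0285] 11.0
```

Request:
carry_out(motion=[[[0, -0.1, -0.6, 0, 0, 0, 0], [0, -0.15, -1.1, 0, 0, 0, 0], [0, -0.2, -1.6, 0, 0, 0, 0], [-0.3, -0.2, -0.6, 0, 0, 0, 0], [-4, -0.2, -0.3, 0, 0, 0, 0]]])

```text
time_s: 8.38
position: [0.5838, -0.0313, 0.036]
tool_rot: [[-0.014, 0.225, 0.974], [0.004, 0.974, -0.225], [-1.0, 0.001, -0.015]]
ft_force: [0.4, 0.5, -0.7]
grip_width: 0.0001
```

Request:
carry_out(motion=[[[-3.5, 0.5, -1, 0, 0, 0, 8.5], [-4.5, 2, -5, 0, 0, 0, 8.5], [-4.5, 4, -8.5, 0, 0, 0, 8.5], [-4.5, 5.5, -12.3, 0, 0, 0, 8.5], [-4.5, 6.0, -16, 0, 0, 0, 8.5]]])

```text
time_s: 8.8
position: [0.442, 0.0641, 0.0859]
tool_rot: [[-0.003, 0.224, 0.975], [0.001, 0.975, -0.224], [-1.0, 0.0, -0.004]]
ft_force: [0.9, 0.6, 0.6]
grip_width: 0.0603
```

```bash
python3 look.py .53 0.01 -8 scene; python3 look.py .53 0.01 -8 top|tail -1
```

```text
t 8.8 pos [0.442  0.0641 0.0859] az -12.93 F [0.9 0.6 0.6] w 0.06 | shift cm [-0.03 -4.95  7.09] turn 0.0012 tilt [-0.003  0.001 -1.   ]
scene block [ 0.5242  0.0211 -0.1542] yaw -8.8 cost 0.027 fence frame n,t,yaw [-0.1823  0.0324] 4.2
top block [ 0.5104  0.0567 -0.1111] yaw -6.4 cost 0.083 fence frame n,t,yaw [-0.2038  0.0639] 6.7
```

Request:
carry_out(motion=[[[0, -1.5, -0.4, 0, 0, 0, 6], [3, -2.4, -0.4, 0, 0, 0, 6], [6, -2.4, -0.4, 0, 0, 0, 6], [8, -2.4, -0.4, 0, 0, 0, 6], [9, -2.4, -0.4, 0, 0, 0, 6]]])

```text
time_s: 9.32
position: [0.4342, 0.0397, -0.006]
tool_rot: [[-0.006, 0.226, 0.974], [0.001, 0.974, -0.226], [-1.0, -0.0, -0.006]]
ft_force: [0.1, -0.6, 0.4]
grip_width: 0.06
```

Request:
carry_out(motion=[[[0.2, 0, 0.3, 0, 0, 0, 6], [0.4, 0, 0.6, 0, 0, 0, 6], [0.4, 0, 1.2, 0, 0, 0, 6], [0.4, 0, 1.8, 0, 0, 0, 6], [0.4, 0, 2.4, 0, 0, 0, 6]]])

```text
time_s: 9.73
position: [0.4608, 0.0339, -0.0069]
tool_rot: [[0.002, 0.225, 0.974], [-0.0, 0.974, -0.225], [-1.0, 0.0, 0.002]]
ft_force: [-0.3, -0.2, -0.8]
grip_width: 0.0599
```

Request:
carry_out(motion=[[[0, 0, 0.5, 0, 0, 0, 6], [0, 0, 1.0, 0, 0, 0, 6], [0, 0, 1.5, 0, 0, 0, 6], [0, 0, 2.0, 0, 0, 0, 6], [0, 0, 2.5, 0, 0, 0, 6]]])

```text
time_s: 10.15
position: [0.483, 0.0288, -0.0075]
tool_rot: [[-0.003, 0.225, 0.974], [0.001, 0.974, -0.225], [-1.0, -0.0, -0.003]]
ft_force: [-5.5, 0.8, 3.3]
grip_width: 0.06
```

```bash
python3 look.py .53 0.02 -11 scene
```

```text
t 10.15 pos [ 0.483   0.0288 -0.0075] az -12.98 F [-5.5  0.8  3.3] w 0.06 | shift cm [-0.01 -2.43  2.3 ] turn 0.0003 tilt [-0.003  0.001 -1.   ]
scene block [ 0.5419  0.0141 -0.2161] yaw -12.4 cost 0.033 fence frame n,t,yaw [-0.1635  0.0295] 0.6
```

Request:
carry_out(motion=[[[0, 0, 0.7, 0, 0, 0, 6], [0, 0, 1.4, 0, 0, 0, 6], [0, 0, 2.1, 0, 0, 0, 6], [0, 0, 2.8, 0, 0, 0, 6], [0, 0, 3.5, 0, 0, 0, 6]]])

```text
time_s: 10.62
position: [0.5183, 0.0206, -0.0076]
tool_rot: [[-0.001, 0.225, 0.974], [0.0, 0.974, -0.225], [-1.0, -0.0, -0.001]]
ft_force: [-4.2, 0.6, 1.5]
grip_width: 0.0601
```

Request:
carry_out(motion=[[[0, 0, 0.7, 0, 0, 0, 6], [0, 0, 1.4, 0, 0, 0, 6], [0, 0, 2.1, 0, 0, 0, 6], [0, 0, 2.8, 0, 0, 0, 6], [0, 0, 3.5, 0, 0, 0, 6]]])

```text
time_s: 11.03
position: [0.5529, 0.0126, -0.0076]
tool_rot: [[-0.0, 0.225, 0.974], [0.0, 0.974, -0.225], [-1.0, -0.0, -0.0]]
ft_force: [-5.2, 0.1, 0.8]
grip_width: 0.0597
```

```bash
python3 look.py .61 0.0 -13 scene
```

```text
t 11.03 pos [ 0.5529  0.0126 -0.0076] az -13.0 F [-5.2  0.1  0.8] w 0.06 | shift cm [ 0.   -2.42 -4.87] turn 0.0001 tilt [-0.  0. -1.]
scene block [ 0.6117 -0.0024 -0.2268] yaw -13.0 cost 0.033 fence frame n,t,yaw [-0.0918  0.0292] 0.0
```

Request:
carry_out(motion=[[[0, 0, 0.8, 0, 0, 0, 6], [0, 0, 1.6, 0, 0, 0, 6], [0, 0, 2.4, 0, 0, 0, 6], [0, 0, 3.2, 0, 0, 0, 6], [0, 0, 3.7, 0, 0, 0, 6]]])

```text
time_s: 11.5
position: [0.5893, 0.0042, -0.0076]
tool_rot: [[0.001, 0.225, 0.974], [-0.0, 0.974, -0.225], [-1.0, 0.0, 0.001]]
ft_force: [-4.8, 1.8, 1.7]
grip_width: 0.0598
```

Request:
carry_out(motion=[[[0, 0, 0.15, 0, 0, 0, 6], [0, 0, 0.3, 0, 0, 0, 6], [0, 0, 0.45, 0, 0, 0, 6]]])

```text
time_s: 11.75
position: [0.5923, 0.0035, -0.0076]
tool_rot: [[-0.001, 0.225, 0.974], [0.0, 0.974, -0.225], [-1.0, -0.0, -0.001]]
ft_force: [-4.5, 0.3, 2.3]
grip_width: 0.06
```

Request:
carry_out(motion=[[[0, 0, 0.1, 0, 0, 0, 6], [0, 0, 0.2, 0, 0, 0, 6]]])

```text
time_s: 11.92
position: [0.5944, 0.0031, -0.0076]
tool_rot: [[-0.0, 0.225, 0.974], [0.0, 0.974, -0.225], [-1.0, -0.0, -0.0]]
ft_force: [-4.4, 1.0, 2.1]
grip_width: 0.06
```

Request:
carry_out(motion=[[[0, 0, 0.1, 0, 0, 0, 6], [0, 0, 0.2, 0, 0, 0, 6]]])

```text
time_s: 12.08
position: [0.5947, 0.0031, -0.0077]
tool_rot: [[-0.005, 0.225, 0.974], [0.001, 0.974, -0.225], [-1.0, -0.0, -0.005]]
ft_force: [-13.7, 3.2, 7.8]
grip_width: 0.0604
```

Request:
carry_out(motion=[[[0, 0, 0.08, 0, 0, 0, 6], [0, 0, 0.15, 0, 0, 0, 6]]])

```text
time_s: 12.25
position: [0.5946, 0.0031, -0.0077]
tool_rot: [[-0.008, 0.225, 0.974], [0.002, 0.974, -0.225], [-1.0, -0.0, -0.008]]
ft_force: [-19.7, 4.1, 12.6]
grip_width: 0.0601
```

```bash
python3 look.py .65 -0.01 -13 scene
```

```text
t 12.25 pos [ 0.5946  0.0031 -0.0077] az -12.98 F [-19.7   4.1  12.6] w 0.06 | shift cm [ 0.07 -2.43 -9.15] turn 0.0004 tilt [-0.008  0.002 -1.   ]
scene block [ 0.6526 -0.0116 -0.2204] yaw -12.6 cost 0.032 fence frame n,t,yaw [-0.0498  0.0295] 0.4
```

The force rose to 20 N, so the block is against the fence. To make sure it lies flat, I back off and press once more at its middle with shut fingers, leaving it free to align.

Request:
carry_out(motion=[[[0, 0, -0.8, 0, 0, 0, 6], [-0.6, 0, -1.8, 0, 0, 0, 0], [-0.6, 0, -1.8, 0, 0, 0, 0], [-0.6, 0, -1.8, 0, 0, 0, 0], [-0.6, 0, -1.8, 0, 0, 0, 0]]])

```text
time_s: 12.72
position: [0.5813, 0.006, -0.0012]
tool_rot: [[0.002, 0.225, 0.974], [-0.0, 0.974, -0.225], [-1.0, 0.0, 0.002]]
ft_force: [-0.0, -0.5, -0.7]
grip_width: 0.0118
```

Request:
carry_out(motion=[[[0, -0.1, 0, 0, 0, 0, 0], [0, -0.1, 0.4, 0, 0, 0, 0], [0, -0.1, 0.8, 0, 0, 0, 0], [0, -0.1, 1.1, 0, 0, 0, 0], [0, -0.1, 1.4, 0, 0, 0, 0]]])

```text
time_s: 13.13
position: [0.5945, 0.002, -0.0017]
tool_rot: [[0.0, 0.225, 0.974], [-0.0, 0.974, -0.225], [-1.0, 0.0, 0.0]]
ft_force: [-1.3, 0.8, 1.0]
grip_width: -0.0001
```

Request:
carry_out(motion=[[[0, 0, 0.1, 0, 0, 0, 0], [0, 0, 0.2, 0, 0, 0, 0], [0, 0, 0.3, 0, 0, 0, 0]]])

```text
time_s: 13.38
position: [0.5945, 0.002, -0.0019]
tool_rot: [[-0.006, 0.225, 0.974], [0.001, 0.974, -0.225], [-1.0, -0.0, -0.006]]
ft_force: [-13.1, 2.1, 9.1]
grip_width: -0.0002
```

Request:
carry_out(motion=[[[0, 0, -0.6, 0, 0, 0, 0], [0, 0, -2, 0, 0, 0, 0], [-2, 0, -4.5, 0, 0, 0, 0], [-6, 0, -5.5, 0, 0, 0, 0], [-10, 0, -6.5, 0, 0, 0, 0]]])

```text
time_s: 13.8
position: [0.5318, 0.0164, 0.0987]
tool_rot: [[-0.003, 0.225, 0.974], [0.001, 0.974, -0.225], [-1.0, -0.0, -0.003]]
ft_force: [1.1, -0.7, 0.2]
grip_width: 0.0002
```

Request:
carry_out(motion=[[[-3, 0, -3, 0, 0, 0, 0], [-5, 0, -6, 0, 0, 0, 0], [-8, 0, -9, 0, 0, 0, 0], [-8, 0, -12, 0, 0, 0, 0], [-8, 0, -12, 0, 0, 0, 0]]])

```text
time_s: 14.22
position: [0.4129, 0.0443, 0.1798]
tool_rot: [[0.002, 0.224, 0.975], [-0.0, 0.975, -0.224], [-1.0, 0.0, 0.002]]
ft_force: [0.3, 0.3, -0.1]
grip_width: 0.0002
```

```bash
python3 look.py .65 -0.01 -13; python3 -c "
from h import *
o=[]
for n,k in(('top',400),('scene',400)):
    d=grab(n);c=np.int32(proj(d,[[.66,-.03,0]])[0]);o.append(cv2.resize(d['image'][c[1]-75:c[1]+75,c[0]-50:c[0]+50,::-1],(400,600),interpolation=cv2.INTER_CUBIC))
cv2.imwrite('pics/g.png',np.hstack(o))"
```

```text
t 14.22 pos [0.4129 0.0443 0.1798] az -12.93 F [ 0.3  0.3 -0.1] w 0.0 | shift cm [ 0.02 -2.36  9.48] turn 0.0012 tilt [ 0.002 -0.    -1.   ]
top block [ 0.6536 -0.0188 -0.1693] yaw -9.7 cost 0.415 fence frame n,t,yaw [-0.0472  0.0226] 3.3
scene block [ 0.6527 -0.012  -0.2354] yaw -13.5 cost 0.033 fence frame n,t,yaw [-0.0497  0.0291] -0.5
```

View pics/g.png

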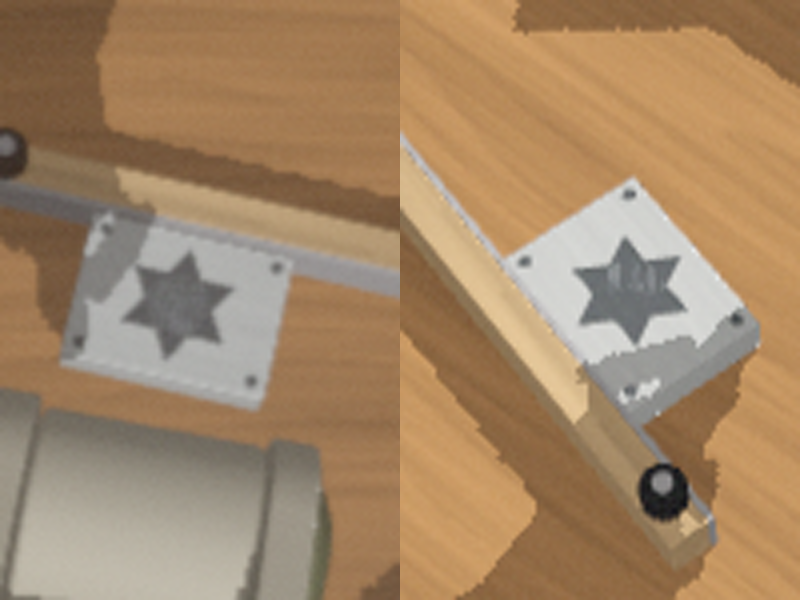

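Both views show the block's long side flush along the fence face, between the knobs, with the arm clear. In the top view the far edge runs from (100,212) to (292,262), parallel to the fence.

```bash
python3 -c "
from rig import env
print(env.close_job())"
```

```text
the job is handed in; nothing more can be done
None
```

The die block now lies with a long side against the fence, between the two knobs, and the job is handed in after about 14 s of the 54 s.

**What I did:** I turned the block by pushing first its rear-left corner, then its front-right corner. I then squared it and pushed it to the fence with the fingers partly open, and pressed once more at its middle with them shut. It was only pushed, never lifted, and it was within about half a degree of parallel before it reached the fence.

**Last checks:**
- **Position:** the scene-camera fit puts the block's centre 49.7 mm from the fence face (48 mm is ideal, calibration is about 2 mm). It is 29 mm to the left of the fence's middle and -0.5° from parallel, within the fit's error.
- **Contact:** the force rose from about 5 N to 20 N at the fence. The second press met resistance at the same tool position, and both pictures show the side flush.

**What disagreed or was not checked:**
- **Fingertip height:** the fingertips stood at least 12 mm higher relative to the reported TCP than the text says. My first push attempts passed over the block's edge without measurable contact, and I corrected this from the pictures and the force.
- **Top-view fit:** the automatic fit from the top camera failed at the end (3.3° at poor quality). Its colour mask no longer isolated the block there, so I did not use it.
- **Bystanders:** the arm worked well away from the star bundle, mug and tin, but I did not measure them again at the end.
- **Picture budget:** I viewed 10 pictures.

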